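# Roll the thick bamboo tube onto the trimming line

## Task

The thicker of the two bamboo steaming tubes on the wooden board must lie on the dark line for trimming. Without pinching it or picking it up, push the top of the tube sideways with a fingertip so that it rolls across the board until it rests lengthwise along the line, centred over it, then take the finger away. Leave the thin tube, the board and everything else on the counter undisturbed.

Things in the scene. Friction and masses are not known exactly. Their poses are not given: they have to be found in the camera images.
- thick_tube: The tube to roll: smooth bamboo cylinder, diameter 42 mm, length 110 mm, about 0.12 kg, lying on the board. Origin at mid-length on its axis, 21 mm above the board's top; own x along the tube, y and z turn as it rolls. It starts parallel to the line, axis 60 to 115 mm to one side. A fingertip on its top moves its axis half as far as the finger; let go, it stops at once.
- thin_tube: A bystander: the same kind of bamboo tube, only thinner, diameter 26 mm, length 110 mm, lying parallel to the line on the other side of it and nearer to the other end of the board. Origin at the middle of its length on its axis (13 mm above the board's top); own x along the tube. Leave it where it is
- board: Pale wooden board, fixed to the counter, 320 mm along its own x, 360 mm along its own y, 20 mm thick. Origin at the centre of its underside (on the counter), own z up. A dark straight line 5 mm wide, flush with the top, runs the whole length of the board along own x through the middle (own y = 0)
- line_middle (a point): The middle of the dark line, at the centre of the board's top face, 20 mm above the counter; same axes as the board, so the line runs along own x
- tablespoon: Bystander: steel tablespoon, 170 mm long, lying on the counter to the robot's right of the board. Leave it where it is
- cobek: Bystander: shallow round granite mortar, 170 mm across, 55 mm high, standing to the robot's right of the board; origin at the centre of its underside. Leave it where it is
- ulekan: Bystander: turned teak pestle standing upright on its thick end, 140 mm tall, 50 mm across, at the far right of the board; origin at the centre of its underside. Leave it where it is
- container: Bystander: clear plastic container with a closed twist cap, 90 mm across, 110 mm high, to the robot's left of the board; origin at the centre of its underside. Leave it where it is
- saucer: Bystander: green melamine saucer, 140 mm across, 18 mm high, to the robot's left of the board; origin at the centre of its underside. Leave it where it is
- glass: Bystander: drinking glass, 68 mm across, 100 mm high, at the far left of the board; origin at the centre of its underside. Leave it where it is
- dish: Bystander: small white porcelain sambal dish, 60 mm across, 25 mm high, standing on the board near the end of the board closest to the robot, on the robot's left side of the line; origin at the centre of its underside. Leave it where it is
Not all that is in view belongs to the job. Leave any orange or purple look-alike of the thick_tube alone.

How it is judged:
On the way:
1. the thick tube is rolled over by a finger (more than a quarter turn about its axis), not slid along (angle between thick_tube's own z axis and vertical above 1.6 rad), for 0.1 s.
At the end, for the whole second after the job is handed in: The thick tube lies at rest on the board, its axis within 7 mm of the middle of the line and within 0.12 rad (7 degrees) of its direction, wholly on the board; the other things have not been moved (y of thick_tube in the frame of board between -0.007 and 0.007 m and x of thick_tube in the frame of board between -0.105 and 0.105 m and z of thick_tube in the frame of board between 0.037 and 0.045 m and angle between the x axis of thick_tube and the x axis of board, either way round below 0.12 rad and linear speed of thick_tube below 0.01 m/s); the robot touches nothing.
It fails at once if the thick tube is lifted or carried (more than 10 mm off the board) (z of thick_tube in the frame of board above 0.051 m).
It fails at once if the thick tube rolls off the board (z of thick_tube in the frame of board below 0.033 m).
It fails at once if the thin tube is disturbed (10 mm) (distance of thin_tube from where it was at the start of the episode above 0.01 m).
It fails at once if another thing on the counter is disturbed (15 mm) (distance of any of tablespoon, cobek, ulekan, container, saucer, glass, dish from where it was at the start of the episode above 0.015 m).
It also fails if it takes over 58 s, if anything falls off the work surface, if the arm or the gripper's body presses on something with over 40 N, if the wrist force passes 120 N, or if a joint passes its speed limit or range.

## Robot

A 7-joint arm with a two-finger parallel gripper is mounted at the origin on the work surface. World frame = base frame: x ahead of the robot, y to its left, z up, the work surface at z = 0. Lengths are in m, angles in rad, forces in N, time in s.
With the tool pointing down it reaches from about 0.425 to 0.95 m from the base axis. Payload 4.7 kg.
Tool frame: the origin (TCP) lies at the very end of the fingers, on their centre line; the grasp point (between the pads) lies 19 mm behind it; z points along the fingers, y is the line along which they close (so a half turn about z gives the same grasp; the last joint's range is limited). The gripper opens to 87 mm and grips with 3 to 60 N. Pads are 19 mm wide; open, the fingers measure 117 mm over their backs; the gripper's body (75 mm by 190 mm) begins 51 mm behind the grasp point.
Start: joints at [1.206, 0.469, -0.049, 1.532, 0.024, 1.141, -0.082], TCP at [0.222, -0.637, 0.223] pointing down, gripper open.
Joint ranges: [-2.59, 2.59], [-0.33, 1.99], [-1.39, 1.29], [0.1, 2.45], [-1.04, 4.18], [0.21, 1.99], [-2.66, 2.66]. Speed limits (rad/s): [2.57, 2.57, 3.14, 3.14, 3.14, 3.14, 3.14].

## Interface

Orientations are given as a rotation vector (axis times angle).
In Python, from cell import * gives the robot as it stands.
- The arm moves only by the tool servo_tool, never from a script. Its argument "plan" is a list of rows, each an object with "jaw": the opening in per cent of the stroke, from 0 (shut) to 100 (fully open); "dp": the shift along the tool's x, y, z in mm, a list of three; "rot": the turn, a rotation vector about the tool's x, y, z in rad, a list of three. In form: [{"jaw": jaw, "dp": [tx, ty, tz], "rot": [rx, ry, rz]}, ...]. A call has 1 to 12 rows; each row is the pose to reach, as a shift and turn from the pose commanded when the call began, along the tool's axes at that moment; what a row does not reach only later rows make up. A row lasts 1/10 s, in which the tool goes at most 50 mm and 8.59 degrees, less where a joint would pass 70% of its speed; a pose out of reach is approached as far as the arm can. A call with a gripper value outside its range is refused whole. The fingers move at their own pace and stop on an object; "newtons" is the grip in N (left out, the last holds). Time passes only in rows, so rows that repeat a pose let the fingers close. It gives the time, the measured TCP pose, the force, the opening and the grip force at its end, in the units of the state.
- sense(): the state, without advancing time (a new reading comes with each control period).
- snapshot(name): name is "scene" or "top" or "wrist"; returns the picture (384x512x3 uint8, red, green, blue); there is no depth.
- camera_info(name): a dict with "K" (3x3 intrinsics, pixels), "D" ([k1, k2, p1, p2, k3] as OpenCV has them; the pictures are not rectified), "extrinsics" (4x4, takes a point from camera to world coordinates). Camera axes: x right, y down, z forward; pixel columns grow to the right and rows downward; lengths in m; the calibration is good to about 2 mm. A picture is of the moment at which its call begins: read the wrist's pose just before it. camera_info takes no time and is no camera call; for the wrist camera it gives the pose at the moment of the call.
- finish_job(): hands the job in; it is judged then, once.
The state is a dict: "t": time; "joint_pos": joint angles; "qd": joint speeds; "tau": joint torques, N m; "eef_pos": TCP position; "tool_rot": TCP orientation; "ft_force": force on the tool from outside, world axes, zero at the start; "wrist_torque": the same for the moment, N m; "opening": finger opening in m; "gripper_force": force on a finger pad.
Only numpy, scipy, OpenCV 4.12 (cv2) and the standard library are available. Lean on these libraries where they do the work, as an engineer would, in place of code of your own. Each camera call takes 0.05 s, during which the arm holds its last target. There are 200 camera calls.

## Working session

There is one attempt and no reset: what is moved stays moved. The work goes in short steps, Python scripts to look and compute and a tool call to move; the robot and the scene stay as the last step left them, time stands still between calls to the robot, and variables do not carry over. Pictures are saved under pics/ and viewed, at most 10 in all, crops included, and the job is handed in when it is done.

Besides the shell and the picture viewer there is one more tool, called after ">>>" in YAML: its name, and indented under it one key for each argument. servo_tool: Moves the arm, as the interface text tells. Its arguments: {"type":"object","properties":{"plan":{"type":"array"},"newtons":{"type":"number"}},"required":["plan"]}

```bash
mkdir -p pics; python3 - <<'E'
from cell import *
import cv2,numpy as np
s=sense(); print(s['t'],s['eef_pos'],s['tool_rot'],s['opening'])
for n in ("scene","top"):
    im=snapshot(n); cv2.imwrite(f'pics/{n}0.png',im[:,:,::-1])
    c=camera_info(n); print(n,np.round(c['K'],1).tolist(),c['D'],np.round(c['extrinsics'],3).tolist())
a=cv2.imread('pics/scene0.png');b=cv2.imread('pics/top0.png')
cv2.imwrite('pics/top1.png',cv2.resize(b,(800,600)))
E
```

```text
0.0 [ 0.22224359 -0.6367512   0.22149229] [-3.09557231e+00 -5.24710626e-01  6.26279982e-04] 0.08687139507178736
scene [[360.8, 0.0, 254.5], [0.0, 360.8, 191.7], [0.0, 0.0, 1.0]] [-0.10350492  0.          0.          0.          0.        ] [[-0.645, 0.541, -0.539, 1.191], [0.764, 0.459, -0.454, 0.571], [0.002, -0.705, -0.709, 1.005], [0.0, 0.0, 0.0, 1.0]]
top [[412.1, 0.0, 247.6], [0.0, 412.1, 188.5], [0.0, 0.0, 1.0]] [-0.05661105  0.          0.          0.          0.        ] [[0.016, -0.985, 0.172, 0.232], [-1.0, -0.018, -0.014, 0.001], [0.017, -0.172, -0.985, 1.334], [0.0, 0.0, 0.0, 1.0]]
```

View pics/top0.png

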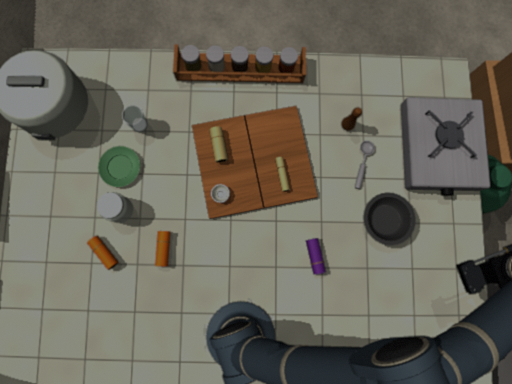

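View pics/scene0.png

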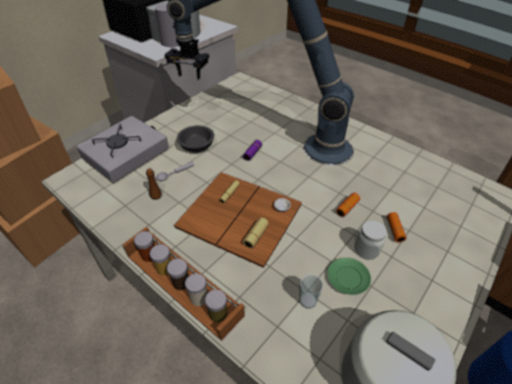

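Top view: the board's corners are at about (193,125), (297,107), (317,198) and (210,217). The dark line runs (246,116)–(263,208), the thick tube is at (219,145), the thin one at (283,175) and the dish at (221,194).

```bash
cat > h.py <<'E'
from cell import *
import cv2,numpy as np
def cast(n,px,z,ci=None):
    c=ci or camera_info(n);K=np.array(c['K']);D=np.array(c['D']);T=np.array(c['extrinsics'])
    u=cv2.undistortPoints(np.float64(px).reshape(-1,1,2),K,D).reshape(-1,2)
    d=np.c_[u,np.ones(len(u))]@T[:3,:3].T
    return T[:3,3]+d*((z-T[2,3])/d[:,2])[:,None]
def tubes(im,n,ci=None):
    h=cv2.cvtColor(im,cv2.COLOR_RGB2HSV)
    m=cv2.inRange(h,(20,70,90),(35,255,255))
    m=cv2.morphologyEx(m,cv2.MORPH_CLOSE,np.ones((3,3)))
    out=[]
    for c in cv2.findContours(m,0,cv2.CHAIN_APPROX_NONE)[0]:
        if cv2.contourArea(c)<80: continue
        (cx,cy),wh,a=cv2.minAreaRect(c)
        P=cv2.boxPoints(((cx,cy),wh,a))
        W=cast(n,[(cx,cy)],.041,ci)[0]; B=cast(n,P,.041,ci)
        e1,e2=B[1]-B[0],B[2]-B[1]; l=e1 if np.hypot(*e1[:2])>np.hypot(*e2[:2]) else e2
        out.append((np.round((cx,cy),1),np.round(W,4),'L',round(np.linalg.norm(l),4),'w',round(min(np.linalg.norm(e1),np.linalg.norm(e2)),4),'ang',round(np.arctan(l[1]/l[0]),4)))
    return out
def line(im,n,lo,hi,ci=None):
    pass
E
python3 - <<'E'
from h import *
for n in ('top','scene'):
    im=cv2.imread(f'pics/{n}0.png')[:,:,::-1].copy()
    h=cv2.cvtColor(im,cv2.COLOR_RGB2HSV)
    print(n); [print(*t) for t in tubes(im,n)]
    br=cv2.inRange(h,(3,90,60),(18,255,255))
    br=cv2.morphologyEx(br,cv2.MORPH_OPEN,np.ones((3,3)));br=cv2.morphologyEx(br,cv2.MORPH_CLOSE,np.ones((7,7)))
    cs=[c for c in cv2.findContours(br,0,2)[0] if cv2.contourArea(c)>3000]
    for c in cs:
        if cv2.pointPolygonTest(c,(255,150) if n=='top' else (240,220),False)<0: continue
        hull=cv2.convexHull(c); q=cv2.approxPolyDP(hull,6,True).reshape(-1,2)
        W=cast(n,q,.02); print('board',q.tolist(),np.round(W[:,:2],4).tolist(),np.round(W.mean(0),4))
        inner=cv2.erode(cv2.drawContours(np.zeros(br.shape,np.uint8),[hull],0,255,-1),np.ones((7,7)))
        dk=((h[:,:,2]<70)&(inner>0)).astype(np.uint8)
        _,lab,st,ce=cv2.connectedComponentsWithStats(dk)
        for i in np.argsort(-st[1:,4])[:3]+1:
            ys,xs=np.where(lab==i);P=cast(n,np.c_[xs,ys],.02)[:,:2]
            v=cv2.fitLine(np.float32(P),cv2.DIST_HUBER,0,.001,.001).ravel()
            print('dark',st[i],np.round(v,4),np.round(np.arctan(v[1]/v[0]),4))
E
```

```text
top
[281.7 173.1] [ 0.5093 -0.1258  0.041 ] L 0.1096 w 0.0225 ang 0.2077
[217.2 142.8] [0.606  0.0839 0.041 ] L 0.1139 w 0.0351 ang 0.2003
board [[295, 106], [316, 197], [209, 217], [192, 125]] [[0.746, -0.1727], [0.4371, -0.2393], [0.3661, 0.1045], [0.6717, 0.1709]] [ 0.5552 -0.0342  0.02  ]
dark [216 130  18  35 215] [0.9894 0.1456 0.5923 0.0555] 0.1461
dark [244 118  20  87 140] [ 0.9772  0.2125  0.5455 -0.0374] 0.2142
dark [284 160   8  33  72] [ 0.9856  0.1692  0.5008 -0.1465] 0.17
scene
[256.5 230.7] [0.5959 0.0806 0.041 ] L 0.1215 w 0.0437 ang 0.212
[229.8 190.4] [ 0.5123 -0.1216  0.041 ] L 0.1117 w 0.0274 ang 0.2118
board [[220, 173], [300, 202], [263, 265], [175, 226]] [[0.45, -0.2352], [0.3723, 0.1062], [0.6773, 0.1762], [0.7536, -0.1631]] [ 0.5633 -0.029   0.02  ]
dark [244 241   8   7  33] [0.0904 0.9959 0.646  0.0817] 1.4802
dark [220 200   4   3   9] [ 0.0063  1.      0.5584 -0.1221] 1.5645
```

>>> servo_tool:
  plan:
    - {"jaw":0,"dp":[560,-510,-30],"rot":[0,0,0.123]}
    - {"jaw":0,"dp":[560,-510,-30],"rot":[0,0,0.123]}
    - {"jaw":0,"dp":[560,-510,-30],"rot":[0,0,0.123]}
    - {"jaw":0,"dp":[560,-510,-30],"rot":[0,0,0.123]}
    - {"jaw":0,"dp":[560,-510,-30],"rot":[0,0,0.123]}
    - {"jaw":0,"dp":[560,-510,-30],"rot":[0,0,0.123]}
    - {"jaw":0,"dp":[560,-510,-30],"rot":[0,0,0.123]}
    - {"jaw":0,"dp":[560,-510,-30],"rot":[0,0,0.123]}
    - {"jaw":0,"dp":[560,-510,-30],"rot":[0,0,0.123]}
    - {"jaw":0,"dp":[560,-510,-30],"rot":[0,0,0.123]}
    - {"jaw":0,"dp":[560,-510,-30],"rot":[0,0,0.123]}
    - {"jaw":0,"dp":[560,-510,-30],"rot":[0,0,0.123]}
  newtons: 10

```text
t: 1.3
eef_pos: [0.5082, -0.1083, 0.2462]
tool_rot: [3.124, 0.333, -0.0]
ft_force: [1.5, -0.2, 0.6]
opening: 0.0024
gripper_force: 0.0
```

>>> servo_tool:
  plan:
    - {"jaw":0,"dp":[60,-90,0],"rot":[0,0,0]}
    - {"jaw":0,"dp":[60,-90,0],"rot":[0,0,0]}
    - {"jaw":0,"dp":[60,-90,0],"rot":[0,0,0]}
    - {"jaw":0,"dp":[60,-90,0],"rot":[0,0,0]}
    - {"jaw":0,"dp":[60,-90,0],"rot":[0,0,0]}
    - {"jaw":0,"dp":[60,-90,0],"rot":[0,0,0]}

```text
t: 1.9
eef_pos: [0.5471, -0.0119, 0.246]
tool_rot: [3.123, 0.328, -0.001]
ft_force: [-0.4, -0.8, -0.3]
opening: 0.0007
gripper_force: 0.0
```

```bash
python3 - <<'E'
from h import *
s=sense();print(s['t'],s['eef_pos'],s['tool_rot'],s['ft_force'])
c=camera_info('wrist');im=snapshot('wrist');cv2.imwrite('pics/w1.png',im[:,:,::-1])
print(np.round(c['K'],1).tolist(),c['D'],np.round(c['extrinsics'],3).tolist())
for t in tubes(im,'wrist',c): print(*t)
E
```

```text
1.9 [ 0.54705729 -0.01194218  0.24602153] [ 3.12334464e+00  3.27821058e-01 -1.32741538e-03] [-0.37439425 -0.81685112 -0.25987348]
[[303.2, 0.0, 256.1], [0.0, 303.2, 193.2], [0.0, 0.0, 1.0]] [-0.07934178  0.          0.          0.          0.        ] [[0.208, -0.944, -0.255, 0.616], [-0.978, -0.2, -0.055, 0.001], [0.001, 0.261, -0.965, 0.407], [0.0, 0.0, 0.0, 1.0]]
[115.4 305.6] [0.3141 0.143  0.041 ] L 0.0638 w 0.0147 ang -1.3607
[324.  303.5] [ 0.3819 -0.1474  0.041 ] L 0.0284 w 0.015 ang -1.3772
[295.5 303. ] [ 0.3748 -0.1075  0.041 ] L 0.0267 w 0.0133 ang -1.3708
[351.3 304.7] [ 0.3873 -0.1865  0.041 ] L 0.0314 w 0.0215 ang -1.3228
[377.7 301.9] [ 0.3988 -0.2228  0.041 ] L 0.0313 w 0.0138 ang 1.0844
[273. 264.] [ 0.4282 -0.0627  0.041 ] L 0.072 w 0.0079 ang 0.2288
[336.2 198.5] [ 0.534  -0.1206  0.041 ] L 0.0656 w 0.0239 ang 0.2139
[186.4 107.3] [0.605  0.0817 0.041 ] L 0.1156 w 0.0396 ang 0.228
```

View pics/w1.png

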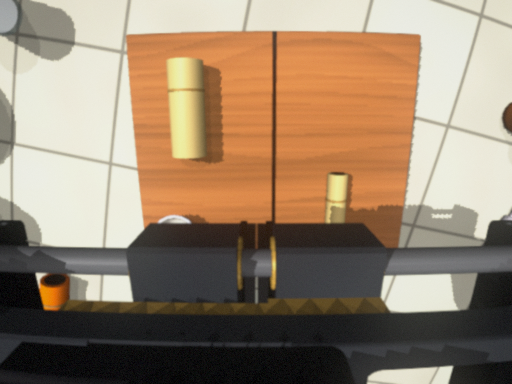

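The wrist view shows the line near column 274 (rows 30–220), the thick tube at (186,107) parallel to it, and the thin tube at (336,198), partly hidden by the gripper.

```bash
cat >> h.py <<'E'
def report(name):
    s=sense();c=camera_info('wrist');im=snapshot('wrist');cv2.imwrite(f'pics/{name}.png',im[:,:,::-1])
    h=cv2.cvtColor(im,cv2.COLOR_RGB2HSV)
    t=max((t for t in tubes(im,'wrist',c) if t[5]>.033 or t[3]>.1),key=lambda t:t[3]*t[5])
    # line: darkest thin pixels relative to neighbours, above the gripper
    g=h[:215,:,2]; bh=cv2.morphologyEx(g,cv2.MORPH_BLACKHAT,np.ones((1,15)))
    m=(bh>40)&(g<90); _,lab,st,ce=cv2.connectedComponentsWithStats(m.astype(np.uint8))
    cand=[i for i in range(1,len(st)) if st[i,3]>3*st[i,2] and st[i,3]>30]
    P=[]
    for i in cand:
        ys,xs=np.where(lab==i); print('line comp',st[i]); P.append(cast('wrist',np.c_[xs,ys],.02,c)[:,:2])
    v=cv2.fitLine(np.float32(np.vstack(P)),cv2.DIST_HUBER,0,.001,.001).ravel()
    if v[0]<0: v[:2]*=-1
    n=np.array([-v[1],v[0]])
    print('t',s['t'],'tcp',np.round(s['eef_pos'],4),np.round(s['tool_rot'],3),'F',np.round(s['ft_force'],1))
    print('tube',*t); print('line',np.round(v,4),'ang',round(np.arctan(v[1]/v[0]),4))
    print('tube off mm',round(1e3*(t[1][:2]-v[2:])@n,1))
    R=cv2.Rodrigues(np.array(s['tool_rot']))[0]
    print('TCP->tube in tool mm',np.round(1e3*R.T@(np.r_[t[1][:2],.062]-s['eef_pos']),1),'tool x ang',round(np.arctan2(R[1,0],R[0,0]),4))
E
python3 -c "
from h import *
report('w2')"
```

```text
line comp [273  33   3 182 249]
t 1.95 tcp [ 0.5471 -0.0118  0.2461] [ 3.124e+00  3.280e-01 -1.000e-03] F [-0.2 -0.7  0.9]
tube [186.6 107.6] [0.6048 0.0816 0.041 ] L 0.1152 w 0.0395 ang 0.2331
line [ 0.9768  0.2141  0.6103 -0.0233] ang 0.2158
tube off mm 103.7
TCP->tube in tool mm [ 75.9 -79.5 184. ] tool x ang 0.2092
```

>>> servo_tool:
  plan:
    - {"jaw":0,"dp":[76,-90,120],"rot":[0,0,0]}
    - {"jaw":0,"dp":[76,-90,120],"rot":[0,0,0]}
    - {"jaw":0,"dp":[76,-90,120],"rot":[0,0,0]}
    - {"jaw":0,"dp":[76,-90,120],"rot":[0,0,0]}
    - {"jaw":0,"dp":[76,-90,160],"rot":[0,0,0]}
    - {"jaw":0,"dp":[76,-90,176],"rot":[0,0,0]}
    - {"jaw":0,"dp":[76,-90,176],"rot":[0,0,0]}
    - {"jaw":0,"dp":[76,-90,178],"rot":[0,0,0]}
    - {"jaw":0,"dp":[76,-90,178],"rot":[0,0,0]}
    - {"jaw":0,"dp":[76,-90,178],"rot":[0,0,0]}

```text
t: 3.0
eef_pos: [0.6039, 0.0943, 0.0701]
tool_rot: [3.124, 0.332, 0.005]
ft_force: [0.1, 0.5, -0.8]
opening: 0.0006
gripper_force: 0.0
```

>>> servo_tool:
  plan:
    - {"jaw":0,"dp":[0,0,5],"rot":[0,0,0]}
    - {"jaw":0,"dp":[0,0,7],"rot":[0,0,0]}
    - {"jaw":0,"dp":[0,0,8],"rot":[0,0,0]}
    - {"jaw":0,"dp":[0,0,9],"rot":[0,0,0]}
    - {"jaw":0,"dp":[0,0,9],"rot":[0,0,0]}

```text
t: 3.5
eef_pos: [0.603, 0.0955, 0.0614]
tool_rot: [-3.124, -0.334, -0.001]
ft_force: [-4.9, -1.0, 13.0]
opening: 0.0005
gripper_force: 6.5
```

>>> servo_tool:
  plan:
    - {"jaw":0,"dp":[0,3,0],"rot":[0,0,0]}
    - {"jaw":0,"dp":[0,8,0],"rot":[0,0,0]}
    - {"jaw":0,"dp":[0,14,0],"rot":[0,0,0]}
    - {"jaw":0,"dp":[0,20,0],"rot":[0,0,0]}
    - {"jaw":0,"dp":[0,26,0],"rot":[0,0,0]}
    - {"jaw":0,"dp":[0,32,0],"rot":[0,0,0]}
    - {"jaw":0,"dp":[0,37,0],"rot":[0,0,0]}
    - {"jaw":0,"dp":[0,40,0],"rot":[0,0,0]}
    - {"jaw":0,"dp":[0,40,0],"rot":[0,0,0]}

```text
t: 4.4
eef_pos: [0.6123, 0.0542, 0.0615]
tool_rot: [3.122, 0.332, 0.003]
ft_force: [-3.4, -2.8, 12.2]
opening: 0.0004
gripper_force: 6.4
```

>>> servo_tool:
  plan:
    - {"jaw":0,"dp":[0,0,-10],"rot":[0,0,0]}
    - {"jaw":0,"dp":[0,0,-40],"rot":[0,0,0]}
    - {"jaw":0,"dp":[0,0,-80],"rot":[0,0,0]}
    - {"jaw":0,"dp":[0,0,-80],"rot":[0,0,0]}
    - {"jaw":0,"dp":[0,0,-80],"rot":[0,0,0]}

```text
t: 4.9
eef_pos: [0.6118, 0.0557, 0.1404]
tool_rot: [3.124, 0.334, 0.004]
ft_force: [-0.2, -0.8, -0.9]
opening: 0.0004
gripper_force: 0.0
```

```bash
python3 -c "
from h import *
report('w3')
im=snapshot('top');[print(*t) for t in tubes(im,'top')]"
```

```text
line comp [330  95  11 120 361]
t 4.9 tcp [0.6118 0.0557 0.1404] [3.124 0.334 0.004] F [-0.2 -0.8 -0.9]
tube [246.  191.5] [0.6123 0.0628 0.041 ] L 0.1026 w 0.0392 ang 0.2242
line [ 0.9769  0.2138  0.6581 -0.0128] ang 0.2154
tube off mm 83.6
TCP->tube in tool mm [ 1.8 -6.9 78.4] tool x ang 0.213
[222.  148.5] [0.5871 0.0679 0.041 ] L 0.0688 w 0.0216 ang 0.3369
```

View pics/w3.png

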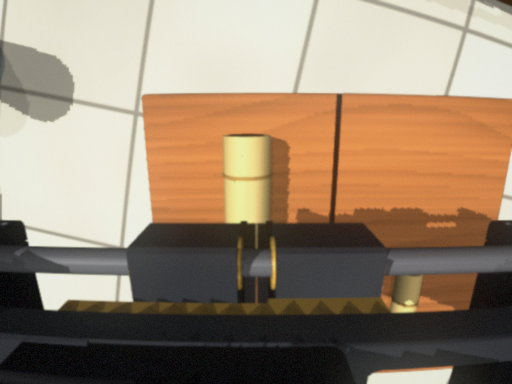

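The tube now sits at (246,180) with the line at column 335. It has rolled 20 mm for 40 mm of finger travel, with 83.6 mm left, and is still parallel. I'll use strokes of 44 mm.

>>> servo_tool:
  plan:
    - {"jaw":0,"dp":[0,-18,35],"rot":[0,0,0]}
    - {"jaw":0,"dp":[0,-18,70],"rot":[0,0,0]}
    - {"jaw":0,"dp":[0,-18,75],"rot":[0,0,0]}
    - {"jaw":0,"dp":[0,-18,78],"rot":[0,0,0]}
    - {"jaw":0,"dp":[0,-18,80],"rot":[0,0,0]}
    - {"jaw":0,"dp":[0,-18,80],"rot":[0,0,0]}

```text
t: 5.6
eef_pos: [0.6054, 0.0737, 0.0613]
tool_rot: [3.123, 0.334, -0.008]
ft_force: [-9.3, -0.1, 20.1]
opening: 0.0002
gripper_force: 9.9
```

>>> servo_tool:
  plan:
    - {"jaw":0,"dp":[0,3,0],"rot":[0,0,0]}
    - {"jaw":0,"dp":[0,8,0],"rot":[0,0,0]}
    - {"jaw":0,"dp":[0,14,0],"rot":[0,0,0]}
    - {"jaw":0,"dp":[0,21,0],"rot":[0,0,0]}
    - {"jaw":0,"dp":[0,28,0],"rot":[0,0,0]}
    - {"jaw":0,"dp":[0,35,0],"rot":[0,0,0]}
    - {"jaw":0,"dp":[0,41,0],"rot":[0,0,0]}
    - {"jaw":0,"dp":[0,44,0],"rot":[0,0,0]}
    - {"jaw":0,"dp":[0,44,0],"rot":[0,0,0]}
    - {"jaw":0,"dp":[0,44,-20],"rot":[0,0,0]}
    - {"jaw":0,"dp":[0,44,-20],"rot":[0,0,0]}

```text
t: 6.7
eef_pos: [0.618, 0.0299, 0.081]
tool_rot: [3.124, 0.333, 0.004]
ft_force: [-0.0, 0.5, 1.3]
opening: 0.0004
gripper_force: 0.0
```

>>> servo_tool:
  plan:
    - {"jaw":0,"dp":[0,-22,0],"rot":[0,0,0]}
    - {"jaw":0,"dp":[0,-22,12],"rot":[0,0,0]}
    - {"jaw":0,"dp":[0,-22,16],"rot":[0,0,0]}
    - {"jaw":0,"dp":[0,-22,18],"rot":[0,0,0]}
    - {"jaw":0,"dp":[0,-22,20],"rot":[0,0,0]}
    - {"jaw":0,"dp":[0,-22,20],"rot":[0,0,0]}

```text
t: 7.3
eef_pos: [0.6112, 0.0512, 0.0611]
tool_rot: [3.123, 0.332, -0.005]
ft_force: [-8.3, 0.4, 21.5]
opening: 0.0002
gripper_force: 10.5
```

>>> servo_tool:
  plan:
    - {"jaw":0,"dp":[0,3,0],"rot":[0,0,0]}
    - {"jaw":0,"dp":[0,8,0],"rot":[0,0,0]}
    - {"jaw":0,"dp":[0,14,0],"rot":[0,0,0]}
    - {"jaw":0,"dp":[0,21,0],"rot":[0,0,0]}
    - {"jaw":0,"dp":[0,28,0],"rot":[0,0,0]}
    - {"jaw":0,"dp":[0,35,0],"rot":[0,0,0]}
    - {"jaw":0,"dp":[0,41,0],"rot":[0,0,0]}
    - {"jaw":0,"dp":[0,44,0],"rot":[0,0,0]}
    - {"jaw":0,"dp":[0,44,0],"rot":[0,0,0]}
    - {"jaw":0,"dp":[0,44,-40],"rot":[0,0,0]}
    - {"jaw":0,"dp":[0,44,-80],"rot":[0,0,0]}
    - {"jaw":0,"dp":[0,44,-80],"rot":[0,0,0]}

```text
t: 8.5
eef_pos: [0.6251, 0.0077, 0.1439]
tool_rot: [3.123, 0.331, 0.015]
ft_force: [0.7, 0.8, 0.9]
opening: 0.0006
gripper_force: 0.0
```

```bash
python3 -c "
from h import *
report('w4')"
```

```text
line comp [279  99   6 116 359]
t 8.5 tcp [0.6251 0.0077 0.1439] [3.123 0.331 0.015] F [0.7 0.8 0.9]
tube [242.5 192.5] [0.6238 0.0176 0.041 ] L 0.1002 w 0.039 ang 0.2188
line [ 0.9779  0.2089  0.6664 -0.0109] ang 0.2105
tube off mm 36.8
TCP->tube in tool mm [  0.1 -10.2  81.9] tool x ang 0.2112
```

>>> servo_tool:
  plan:
    - {"jaw":0,"dp":[0,-21,35],"rot":[0,0,0]}
    - {"jaw":0,"dp":[0,-21,70],"rot":[0,0,0]}
    - {"jaw":0,"dp":[0,-21,75],"rot":[0,0,0]}
    - {"jaw":0,"dp":[0,-21,78],"rot":[0,0,0]}
    - {"jaw":0,"dp":[0,-21,79],"rot":[0,0,0]}
    - {"jaw":0,"dp":[0,-21,79.5],"rot":[0,0,0]}

```text
t: 9.15
eef_pos: [0.6149, 0.029, 0.061]
tool_rot: [3.123, 0.333, -0.009]
ft_force: [-9.0, 1.4, 21.8]
opening: 0.0003
gripper_force: 11.0
```

>>> servo_tool:
  plan:
    - {"jaw":0,"dp":[0,3,0],"rot":[0,0,0]}
    - {"jaw":0,"dp":[0,8,0],"rot":[0,0,0]}
    - {"jaw":0,"dp":[0,14,0],"rot":[0,0,0]}
    - {"jaw":0,"dp":[0,21,0],"rot":[0,0,0]}
    - {"jaw":0,"dp":[0,28,0],"rot":[0,0,0]}
    - {"jaw":0,"dp":[0,35,0],"rot":[0,0,0]}
    - {"jaw":0,"dp":[0,41,0],"rot":[0,0,0]}
    - {"jaw":0,"dp":[0,44,0],"rot":[0,0,0]}
    - {"jaw":0,"dp":[0,44,0],"rot":[0,0,0]}
    - {"jaw":0,"dp":[0,44,-40],"rot":[0,0,0]}
    - {"jaw":0,"dp":[0,44,-80],"rot":[0,0,0]}
    - {"jaw":0,"dp":[0,44,-80],"rot":[0,0,0]}

```text
t: 10.35
eef_pos: [0.6294, -0.0147, 0.1442]
tool_rot: [3.123, 0.331, 0.013]
ft_force: [1.2, -0.1, 0.1]
opening: -0.0
gripper_force: 0.0
```

>>> servo_tool:
  plan:
    - {"jaw":0,"dp":[-60,0,-60],"rot":[0,0,0]}
    - {"jaw":0,"dp":[-60,0,-60],"rot":[0,0,0]}
    - {"jaw":0,"dp":[-60,0,-60],"rot":[0,0,0]}
    - {"jaw":0,"dp":[-60,0,-60],"rot":[0,0,0]}
    - {"jaw":0,"dp":[-60,0,-60],"rot":[0,0,0]}

```text
t: 10.85
eef_pos: [0.5674, -0.027, 0.1981]
tool_rot: [-3.123, -0.333, 0.004]
ft_force: [-0.6, 0.1, -1.3]
opening: 0.0006
gripper_force: 0.0
```

```bash
python3 -c "
from h import *
report('w5')"
```

```text
line comp [258 181   3  34  71]
t 10.85 tcp [ 0.5674 -0.027   0.1981] [-3.123 -0.333  0.004] F [-0.6  0.1 -1.3]
tube [246.5 122.5] [ 0.624  -0.0068  0.041 ] L 0.1167 w 0.0386 ang 0.2199
line [ 0.9691  0.2465  0.5438 -0.0381] ang 0.2491
tube off mm 10.5
TCP->tube in tool mm [ 59.9  -7.7 136. ] tool x ang 0.2124
```

View pics/w5.png

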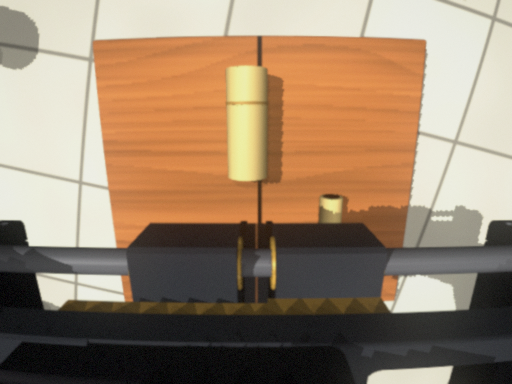

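The tube spans columns about 227–268 and the line shows at column 260 above it and 259 below, so it's roughly 12 mm short. I'll fit the line from both visible segments.

```bash
cat >> h.py <<'E'
def fine(name,c,rows_line,rows_tube,cols):
    im=cv2.imread(f'pics/{name}.png').astype(float); g=im.sum(2)
    L=[]
    for r in rows_line:
        w=np.clip(np.median(g[r,cols[0]:cols[1]])-60-g[r,cols[0]:cols[1]],0,None)
        if w.sum()>0: L.append(((w*np.arange(*cols)).sum()/w.sum(),r))
    P=cast('wrist',L,.02,c)[:,:2]; v=cv2.fitLine(np.float32(P),cv2.DIST_HUBER,0,.001,.001).ravel(); v[:2]*=np.sign(v[0])
    n=np.array([-v[1],v[0]]); print('line px',np.round(L[0],1),np.round(L[-1],1),'ang',np.arctan(v[1]/v[0]))
    # bamboo (green/red ratio high) edges per row
    q=im[:,:,1]/(im[:,:,2]+1); o=[]
    for r in rows_tube:
        x=np.where(q[r,200:330]>.72)[0]+200; m=(x[0]+x[-1])/2
        o.append(((cast('wrist',[(m,r)],.041,c)[0,:2]-v[2:])@n*1e3,x[0],x[-1]))
    print(np.round(o,1).tolist())
E
python3 -c "
from h import *
c=camera_info('wrist')
fine('w5',c,list(range(42,62))+list(range(188,215)),range(75,176,20),(245,275))"
```

```text
line px [259.1  42. ] [259.2 214. ] ang 0.21591799
[[12.8, 226.0, 267.0], [13.0, 226.0, 267.0], [13.2, 226.0, 267.0], [12.8, 227.0, 267.0], [13.1, 227.0, 267.0], [13.3, 228.0, 266.0]]
```

>>> servo_tool:
  plan:
    - {"jaw":0,"dp":[60,-14,60],"rot":[0,0,0]}
    - {"jaw":0,"dp":[60,-14,80],"rot":[0,0,0]}
    - {"jaw":0,"dp":[60,-14,100],"rot":[0,0,0]}
    - {"jaw":0,"dp":[60,-14,130],"rot":[0,0,0]}
    - {"jaw":0,"dp":[60,-14,134],"rot":[0,0,0]}
    - {"jaw":0,"dp":[60,-14,137],"rot":[0,0,0]}
    - {"jaw":0,"dp":[60,-14,139],"rot":[0,0,0]}
    - {"jaw":0,"dp":[60,-14,139],"rot":[0,0,0]}

```text
t: 11.7
eef_pos: [0.6229, 0.0001, 0.0621]
tool_rot: [3.123, 0.334, -0.004]
ft_force: [-5.1, -1.6, 15.4]
opening: 0.0001
gripper_force: 7.6
```

>>> servo_tool:
  plan:
    - {"jaw":0,"dp":[0,3,0],"rot":[0,0,0]}
    - {"jaw":0,"dp":[0,8,0],"rot":[0,0,0]}
    - {"jaw":0,"dp":[0,14,0],"rot":[0,0,0]}
    - {"jaw":0,"dp":[0,20,0],"rot":[0,0,0]}
    - {"jaw":0,"dp":[0,24,0],"rot":[0,0,0]}
    - {"jaw":0,"dp":[0,26,0],"rot":[0,0,0]}
    - {"jaw":0,"dp":[0,26,0],"rot":[0,0,0]}
    - {"jaw":0,"dp":[0,26,0],"rot":[0,0,0]}
    - {"jaw":0,"dp":[0,26,-40],"rot":[0,0,0]}
    - {"jaw":0,"dp":[0,26,-80],"rot":[0,0,0]}

```text
t: 12.7
eef_pos: [0.6277, -0.0256, 0.1396]
tool_rot: [-3.123, -0.334, 0.008]
ft_force: [0.7, -0.3, 0.1]
opening: 0.0002
gripper_force: 0.0
```

>>> servo_tool:
  plan:
    - {"jaw":0,"dp":[-60,0,-60],"rot":[0,0,0]}
    - {"jaw":0,"dp":[-60,0,-60],"rot":[0,0,0]}
    - {"jaw":0,"dp":[-60,0,-60],"rot":[0,0,0]}
    - {"jaw":0,"dp":[-60,0,-60],"rot":[0,0,0]}
    - {"jaw":0,"dp":[-60,0,-60],"rot":[0,0,0]}

```text
t: 13.2
eef_pos: [0.5702, -0.0381, 0.1993]
tool_rot: [-3.123, -0.334, 0.003]
ft_force: [-0.1, 0.1, -0.5]
opening: 0.0004
gripper_force: 0.0
```

```bash
python3 -c "
from h import *
c=camera_info('wrist')
try: report('w6')
except Exception as e: print(e)
fine('w6',c,list(range(42,62))+list(range(188,215)),range(75,176,20),(230,290))"
```

```text
line comp [249 182   2  33  65]
t 13.2 tcp [ 0.5702 -0.0381  0.1993] [-3.123e+00 -3.340e-01  3.000e-03] F [-0.1  0.1 -0.5]
tube [247.5 123. ] [ 0.6265 -0.0188  0.041 ] L 0.1182 w 0.0387 ang 0.2214
line [ 0.9765  0.2156  0.539  -0.0387] ang 0.2173
tube off mm 0.6
TCP->tube in tool mm [ 59.4  -6.9 137.2] tool x ang 0.2131
line px [248.3  42. ] [249.7 214. ] ang 0.21554452
[[0.5, 227.0, 268.0], [0.2, 228.0, 268.0], [0.4, 228.0, 268.0], [-0.0, 229.0, 268.0], [0.2, 229.0, 268.0], [0.4, 229.0, 268.0]]
```

View pics/w6.png

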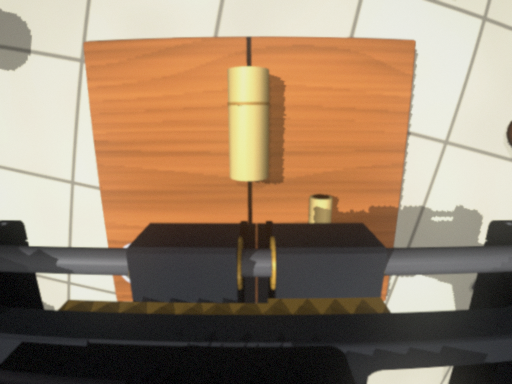

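The tube is centred on the line: columns 228–268 against the line at 248–250, within 1 mm. The gripper is clear, so I'm handing in.

```bash
python3 -c "
from cell import *
print(finish_job())"
```

```text
the job is handed in; nothing more can be done
None
```

The thick tube was rolled about 103 mm in five fingertip strokes and lies along the dark line; the last wrist picture puts it within 1 mm of centre and parallel. The finger is clear and the job is handed in, with no verdict returned; nothing else was touched that I know of, though I did not re-measure the bystanders at the end.

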